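Set the hob dial to the long mark and press start

TASK

With a fingertip against its knurled rim, turn the hob's round dial clockwise until it clicks into the notch where its white pointer line faces the long bar mark, then press the start button beside it fully down with a fingertip and let it come back up. Only touch and push: do not take the dial between the fingers, and leave the pan, the jar and the bowl as they stand.

Things in the scene. Friction and masses are not known exactly. Their poses are not given: they have to be found in the camera images.
- hob: Countertop hob fixed to the table: white case 320 (x) by 340 mm (y), flat top 58 mm above the table. Origin: centre of its underside. x points from its front edge (nearest the robot) to its back, y to the left, z up. An 104 mm deep aluminium strip along the front carries the dial, axis at x, y = (-112, +75) mm, and the start button, axis at (-112, -85) mm, nothing else; the rest is black glass.
- dial_top (a point): Centre of the dial's flat top, 24 mm above the hob's top. The dial is a black disc of 60 mm diameter; its upright knurled rim, 2 to 24 mm above the hob's top, is grippy (friction about 1) and yields neither sideways nor down. Pointer: a 21 mm white line on the top. Round it on the aluminium: five small dots and one 16 mm long bar, the wanted position, at its far side (hob +x).
- dial (a joint): Dial angle in rad, growing clockwise seen from above, 0 to 3.14. Spring notches every 0.628 rad; the pointer faces the long bar at 1.885. It starts one or two notches before (1.257 or 0.628). Let go, it snaps into the nearest notch; it resists most on leaving a notch (about 0.06 N m, 2 N at the rim) and past half way jumps on by itself.
- start_top (a point): Centre of the top face of the start button: a round white push button, 28 mm in diameter, in a grey housing on the aluminium strip to the right of the dial (hob -y). Pressed straight down; the point moves down with it.
- start (a joint): Travel of the start button in m: 0 up, 0.006 fully down. A spring brings it back up; fully down takes 4 N.
- pan: Loose dark steel frying pan standing on the black glass, 180 mm across and 45 mm high, with a handle to 230 mm from its centre pointing away from the dial and rising to 70 mm over the pan's underside. Origin: centre of its underside, which rests at hob height. Leave it.
- jar: Loose closed jar standing on the table to the left of the hob, 44 mm in diameter, 85 mm high. Origin: centre of its underside. Leave it.
- bowl: Loose dark wooden bowl standing on the table to the right of the hob, 100 mm across the rim, 45 mm high. Origin: centre of its underside. Leave it.
There are look-alikes about, which are no part of the job. Of the things that look like the jar, the middle-sized one is meant.

How it is judged:
On the way, in this order (a step that is already met when the one before it is completed fails the run):
1. the dial has clicked into the notch at the long bar (value of joint dial between 1.785 and 1.985 rad), for 0.3 s.
2. the start button is pressed down, the dial still at the long bar (all of step 1 and value of joint start above 0.0045 m), for 0.05 s.
At the end, for the whole second after the job is handed in: the dial rests within 0.1 rad of the notch at the long bar (1.885 rad), the start button is back up (within 1.5 mm), and pan, jar and bowl stand upright within 25 mm of where they were (all of step 1 and velocity of joint dial between -0.05 and 0.05 rad/s and value of joint start below 0.0015 m and distance of each of pan, jar, bowl from where it was at the start of the episode below 0.025 m and angle between each of pan, jar, bowl's own z axis and vertical below 0.1 rad); the robot touches nothing.
It fails at once if the start button is pressed while the dial is not at the long bar (value of joint start above 0.003 m and not (value of joint dial between 1.785 and 1.985 rad)).
It fails at once if the dial is taken between the fingers (gripper astride its axis with the fingertips below its top) (horizontal distance between the grasp point and dial_top below 0.013 m and z of the grasp point in the frame of dial_top below 0.014 m).
It fails at once if the pan, the jar or the bowl is lifted, shoved or tipped (distance of any of pan, jar, bowl from where it was at the start of the episode above 0.025 m or angle between any of pan, jar, bowl's own z axis and vertical above 0.3 rad).
It also fails if it takes over 51 s, if anything falls off the work surface, if the arm or the gripper's body presses on something with over 40 N, if the wrist force passes 120 N, or if a joint passes its speed limit or range.

ROBOT

A 7-joint arm with a two-finger parallel gripper is mounted at the origin on the work surface. World frame = base frame: x ahead of the robot, y to its left, z up, the work surface at z = 0. Lengths are in m, angles in rad, forces in N, time in s.
With the tool pointing down it reaches from about 0.4 to 0.85 m from the base axis. Payload 10.4 kg.
Tool frame: the origin (TCP) lies on the front face of the gripper's body, between the roots of the fingers; the fingertips stand 73 mm ahead of it and the grasp point (between the pads) lies 54 mm ahead of it; z points along the fingers, y is the line along which they close (so a half turn about z gives the same grasp; the last joint's range is limited). The gripper opens to 85 mm and grips with 20 to 120 N. Pads are 22 mm wide; open, the fingers measure 114 mm over their backs; the gripper's body (76 mm by 85 mm) begins 54 mm behind the grasp point. The pads swing forward as they close: fully open they stand 13 mm farther back than shut.
Start: joints at [-1.193, 0.332, -0.065, 1.46, 0.022, 1.35, -0.088], TCP at [0.244, 0.575, 0.304] pointing down, gripper open.
Joint ranges: [-2.6, 2.6], [-0.5, 2.12], [-1.47, 1.34], [0.16, 2.42], [-1.27, 4.41], [0.06, 2.06], [-2.6, 2.6]. Speed limits (rad/s): [2.22, 2.22, 2.79, 2.79, 3.14, 3.14, 3.14].

INTERFACE

Orientations are given as a unit quaternion [x, y, z, w].
In Python, from workcell import manip gives the robot as it stands.
- The arm moves only by the shell command python3 -m jog 'ROWS' [FORCE]. ROWS is JSON, a list of rows, each an object with "grip": the gripper command: -1 is fully open, 1 is shut, values between are in proportion; "slide": the shift along the tool's x, y, z in cm, a list of three; "yaw": the turn about the tool's z in rad. A call has 1 to 8 rows; each row shifts and turns the commanded pose from where the row before left it, along the tool's axes as they then stand; what a row does not reach is not made up. A row lasts 1/10 s, in which the tool goes at most 50 mm and 8.59 degrees, less where a joint would pass 70% of its speed; a pose out of reach is approached as far as the arm can. A call with a gripper value outside its range is refused whole. The fingers move at their own pace and stop on an object; FORCE is the grip in N (left out, the last holds). Time passes only in rows, so rows that do not move let the fingers close. It gives the time, the measured TCP pose, the force, the opening and the grip force at its end, in the units of the state.
- manip.get_obs(): the state, without advancing time (a new reading comes with each control period).
- manip.camera(name): name is "scene" or "top"; returns the picture (384x512x3 uint8, blue, green, red); there is no depth.
- manip.calibration(name): a dict with "vfov" (degrees; the focal length in pixels is half the picture's height over the tangent of half this angle, whatever the lens; pixels are square), "cx", "cy" (the principal point, pixels), "k1" (the pictures are not rectified: a ray, as slopes to the right and down, at radius r is drawn at 1 + k1 r^2 times it, then the intrinsics apply), "camera_from_world" (4x4, takes a point from world to camera coordinates). Camera axes: x right, y down, z forward; pixel columns grow to the right and rows downward; lengths in m; the calibration is good to about 2 mm. A picture is of the moment at which its call begins. calibration takes no time and is no camera call.
- manip.hand_in(): hands the job in; it is judged then, once.
Trained networks look in the newest picture that a camera, given by its name, has taken for a name from the list of things; names that differ only in an ending like _2 or _b are one class to them, and where a whole thing is asked for, a point or a joint stands for the part that bears it (a point fixed in the world has none). Each returns a list of dicts, best first, with "conf" (0 to 1); they miss things now and then, are a little off and sometimes report something else, mostly with a low value. They report only what shows in the picture. A call takes as long as a camera call. They do not tell look-alikes from the thing itself.
- manip.masks_of(thing, camera): "region" (384x512 bool, what is visible of it) and "centre" ([column, row] in pixels, amid what is visible of it).
The state is a dict: "clock": time; "joint_pos": joint angles; "joint_velocities": joint speeds; "tau": joint torques, N m; "position": TCP position; "ee_rot": TCP orientation; "ft_force": force on the tool from outside, world axes, zero at the start; "torque": the same for the moment, N m; "grip_width": opening from 0.0 (shut) to 1.0 (fully open); "grasp_force": force on a finger pad.
Only numpy, scipy, OpenCV 4.12 (cv2) and the standard library are available. Lean on these libraries where they do the work, as an engineer would, in place of code of your own. Each camera call takes 0.05 s, during which the arm holds its last target. There are 200 camera calls.

## Working session

There is one attempt and no reset: what is moved stays moved. The work goes in short steps, Python scripts to look and compute and a shell command to move; the robot and the scene stay as the last step left them, time stands still between calls to the robot, and variables do not carry over. Pictures are saved under pics/ and viewed, at most 10 in all, crops included, and the job is handed in when it is done.

```bash
mkdir -p pics; cat > h.py <<'E'
import numpy as np, cv2
from workcell import manip
def cal(n):
    c=manip.calibration(n); f=192/np.tan(np.radians(c['vfov'])/2)
    return c,f,np.array(c['camera_from_world'])
def proj(n,P):
    c,f,T=cal(n); p=T[:3,:3]@np.array(P,float)+T[:3,3]; s=p[:2]/p[2]
    s=s*(1+c['k1']*(s@s)); return np.array([c['cx']+f*s[0],c['cy']+f*s[1]])
def back(n,uv,z):
    c,f,T=cal(n); d=(np.array(uv,float)-[c['cx'],c['cy']])/f; s=d.copy()
    for _ in range(30): s=d/(1+c['k1']*(s@s))
    R=T[:3,:3]; o=-R.T@T[:3,3]; r=R.T@np.array([s[0],s[1],1]); return o+r*(z-o[2])/r[2]
E
python3 - <<'E'
from h import *
for n in ['top','scene']:
    im=manip.camera(n); cv2.imwrite(f'pics/{n}0.png',im)
    c,f,T=cal(n); print(n,f,-T[:3,:3].T@T[:3,3])
    for t,z in [('hob',.058),('dial',.082),('start',.07),('pan',.058),('jar',.085),('bowl',.045)]:
        for m in manip.masks_of(t,n)[:4]:
            print(t,round(m['conf'],2),np.round(m['centre']),m['region'].sum(),np.round(back(n,m['centre'],z),3))
o=manip.get_obs();print(o['position'],o['ee_rot'],o['clock'],o['grip_width'])
E
```

```text
top 478.11978895731284 [0.45999174 0.01572639 1.09877243]
hob 0.78 [281. 182.] 16289 [ 0.64  -0.05   0.058]
dial 0.6 [259. 211.] 641 [0.574 0.    0.082]
start 0.25 [180. 205.] 393 [0.59  0.171 0.07 ]
pan 0.9 [304. 124.] 5529 [ 0.772 -0.105  0.058]
jar 0.75 [184. 206.] 383 [0.587 0.161 0.085]
jar 0.61 [143. 209.] 865 [0.581 0.249 0.085]
jar 0.49 [188. 172.] 225 [0.661 0.152 0.085]
bowl 0.6 [406. 189.] 1490 [ 0.621 -0.336  0.045]
scene 450.42387293225113 [1.30965262 0.15322411 0.8113554 ]
hob 0.69 [230. 231.] 13392 [ 0.719 -0.02   0.058]
dial 0.95 [255. 181.] 496 [0.583 0.007 0.082]
start 0.49 [193. 172.] 118 [ 0.573 -0.149  0.07 ]
pan 0.61 [184. 231.] 5357 [ 0.743 -0.117  0.058]
jar 0.91 [366. 212.] 1177 [0.625 0.264 0.085]
jar 0.67 [318. 205.] 596 [0.629 0.158 0.085]
jar 0.64 [314. 233.] 362 [0.708 0.159 0.085]
bowl 0.86 [119. 184.] 1006 [ 0.626 -0.324  0.045]
[0.24382897 0.57548487 0.30395408] [ 1.99041329e-01  9.79991095e-01  5.53186874e-05 -1.28451875e-06] 0.7 0.9960621767443465
```

```bash
python3 - <<'E'
import cv2
a=cv2.imread('pics/top0.png')
cv2.imwrite('pics/topc.png',cv2.resize(a[90:270,120:440],None,fx=2.5,fy=2.5,interpolation=cv2.INTER_CUBIC))
E
```

```text
(no output)
```

View pics/topc.png

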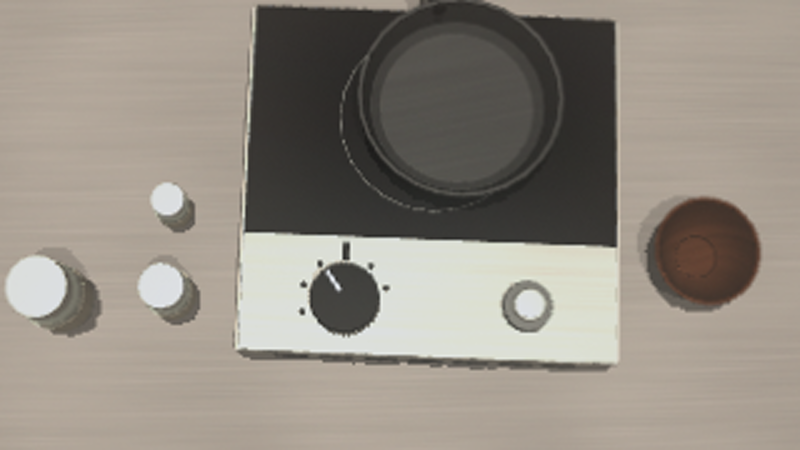

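View pics/scene0.png

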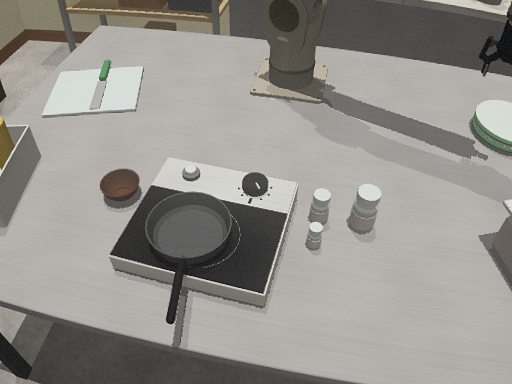

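The top crop shows the dial at about px (258,209). Its pointer is one notch left of the long bar, so it starts at 1.257. The start button is at (331,212), with the pan behind and the bowl at right (404,190).

There are three look-alike jars: (136,205) large, (184,205) middle, (187,170) small. The middle one is meant, and all three are left of the hob and stay clear. The dial and button are each unique on the strip.

```bash
python3 - <<'E'
from h import *
im=cv2.imread('pics/top0.png'); g=cv2.cvtColor(im,cv2.COLOR_BGR2GRAY)
# dial: dark blob in strip
r=g[192:228,240:278]; _,b=cv2.threshold(r,110,255,cv2.THRESH_BINARY_INV); b=cv2.morphologyEx(b,cv2.MORPH_OPEN,np.ones((5,5)))
b=cv2.morphologyEx(b,cv2.MORPH_CLOSE,np.ones((7,7)))
n,l,s,c=cv2.connectedComponentsWithStats(b);k=1+np.argmax(s[1:,4]);d=c[k]+[240,192];print('dial px',d,s[k])
D=back('top',d,.079);print(D)
for z in(.066,.07,.075):print(back('top',[331.7,211.3],z))
S0=back('scene',[255.5,184],.082);print('scene dial',S0,'btn',back('scene',[190.5,169.5],.072))
a,e=back('top',[218.5,183.3],.058),back('top',[366.8,188.3],.058);print(a,e,np.arctan2(-(a-e)[0],(a-e)[1]))
print(back('top',[120+346/2.5,90+244/2.5],.058))
c=g[85:240,210:375]
cv2.imwrite('pics/dialc.png',cv2.resize(np.hstack([im[185:235,235:285],im[190:240,305:355]]),None,fx=8,fy=8,interpolation=cv2.INTER_CUBIC))
E
```

```text
dial px [257.56769984 208.84991843] [  4   0  28  31 613]
[0.57848328 0.00285851 0.079     ]
[ 0.57172532 -0.15882203  0.066     ]
[ 0.57129257 -0.15814599  0.07      ]
[ 0.57075163 -0.15730094  0.075     ]
scene dial [0.59153121 0.00875633 0.082     ] btn [ 0.56767255 -0.15602097  0.072     ]
[0.63908898 0.08788161 0.058     ] [ 0.62238282 -0.24120973  0.058     ] -0.05072097005763457
[ 6.28015990e-01 -9.87925598e-05  5.80000000e-02]
```

View pics/dialc.png

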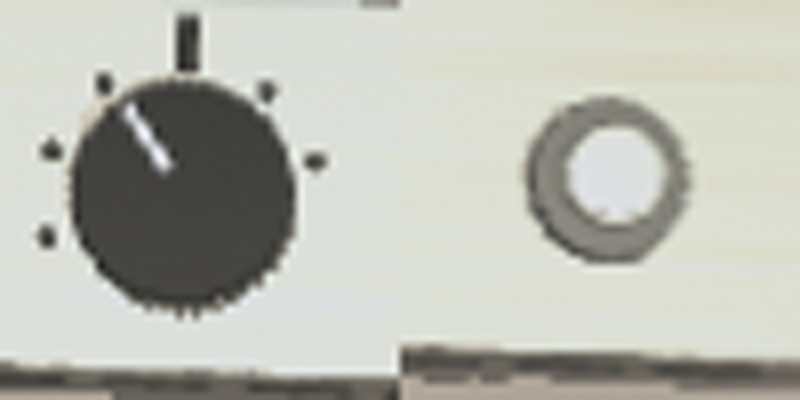

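The close crop confirms the dial, its knurled rim, the pointer one notch short of the bar, and the button. Setting out with the gripper shut and yaw aligned to the hob.

```bash
python3 -m jog '[{"grip":1,"slide":[0,0,0],"yaw":-0.12},{"grip":1,"slide":[0,0,0],"yaw":-0.12},{"grip":1,"slide":[0,0,0],"yaw":-0.11},{"grip":1,"slide":[-1.8,-3.2,0],"yaw":0},{"grip":1,"slide":[-1.8,-3.2,0],"yaw":0},{"grip":1,"slide":[-1.8,-3.2,0],"yaw":0},{"grip":1,"slide":[-1.8,-3.2,0],"yaw":0},{"grip":1,"slide":[-1.8,-3.2,0],"yaw":0}]' 20
python3 -m jog '[{"grip":1,"slide":[-1.8,-3.2,0],"yaw":0},{"grip":1,"slide":[-1.8,-3.2,0],"yaw":0},{"grip":1,"slide":[-1.8,-3.2,0],"yaw":0},{"grip":1,"slide":[-1.8,-3.2,0],"yaw":0},{"grip":1,"slide":[-1.8,-3.2,0],"yaw":0},{"grip":1,"slide":[-1.8,-3.2,0],"yaw":0},{"grip":1,"slide":[-1.8,-3.2,0],"yaw":0},{"grip":1,"slide":[-1.8,-3.2,0],"yaw":0}]'
python3 -m jog '[{"grip":1,"slide":[-1.8,-3.2,0],"yaw":0},{"grip":1,"slide":[-1.8,-3.2,0],"yaw":0},{"grip":1,"slide":[0,0,0],"yaw":0},{"grip":1,"slide":[0,0,0],"yaw":0}]'
cat >> h.py <<'E'
def st(tx=0,ty=0):
    o=manip.get_obs(); p=o['position']; q=o['ee_rot']
    from scipy.spatial.transform import Rotation as Ro
    R=Ro.from_quat(q).as_matrix(); print('p',p,'tx ang',np.arctan2(R[1,0],R[0,0]),'z',R[:,2],'F',np.round(o['ft_force'],1),'w',o['grip_width'],'t',o['clock'])
    print('tool-frame shift to target cm',np.round(R.T@np.array([tx-p[0],ty-p[1],0])*100,2))
E
python3 -c "
from h import *
st(.5246,-.0033)"
```

```text
clock: 1.5
position: [0.3261, 0.4097, 0.304]
ee_rot: [0.025, 1.0, 0.0, 0.0]
ft_force: [1.4, -0.4, 0.2]
grip_width: 0.0
grasp_force: 0.0
clock: 2.3
position: [0.4569, 0.1467, 0.3042]
ee_rot: [0.025, 1.0, 0.0, 0.0]
ft_force: [0.7, 0.9, 0.6]
grip_width: -0.0
grasp_force: 0.0
clock: 2.7
position: [0.4892, 0.082, 0.304]
ee_rot: [0.026, 1.0, 0.0, 0.0]
ft_force: [-0.1, 1.0, 0.3]
grip_width: -0.001
grasp_force: 0.0
p [0.48921966 0.08196855 0.30395095] tx ang 3.0890849254473727 z [ 3.82650107e-05  3.23297801e-04 -9.99999947e-01] F [-0.1  1.   0.3] w -0.0012707903471926626 t 2.7
tool-frame shift to target cm [-3.98 -8.33 -0.  ]
```

```bash
python3 -m jog '[{"grip":1,"slide":[-1.3,-2.8,0],"yaw":0},{"grip":1,"slide":[-1.3,-2.8,0],"yaw":0},{"grip":1,"slide":[-1.3,-2.7,0],"yaw":0},{"grip":1,"slide":[0,0,4],"yaw":0},{"grip":1,"slide":[0,0,4],"yaw":0},{"grip":1,"slide":[0,0,4],"yaw":0},{"grip":1,"slide":[0,0,0],"yaw":0},{"grip":1,"slide":[0,0,0],"yaw":0}]'
python3 - <<'E'
from h import *
st(.5246,-.0033)
im=manip.camera('scene');t=manip.camera('top')
cv2.imwrite('pics/v1.png',np.hstack([cv2.resize(im[110:230,190:310],None,fx=3.3,fy=3.3),cv2.resize(t[150:270,200:320],None,fx=3.3,fy=3.3)]))
E
```

```text
clock: 3.5
position: [0.5239, -0.0015, 0.1847]
ee_rot: [0.025, 1.0, 0.0, -0.0]
ft_force: [0.1, -0.2, 0.8]
grip_width: -0.001
grasp_force: 0.0
p [ 0.52389978 -0.00146773  0.18465276] tx ang 3.0921773986371646 z [-6.24845078e-04  9.83837797e-05 -9.99999800e-01] F [ 0.1 -0.2  0.8] w -0.0009206732174529534 t 3.5
tool-frame shift to target cm [-0.08 -0.18 -0.  ]
```

View pics/v1.png

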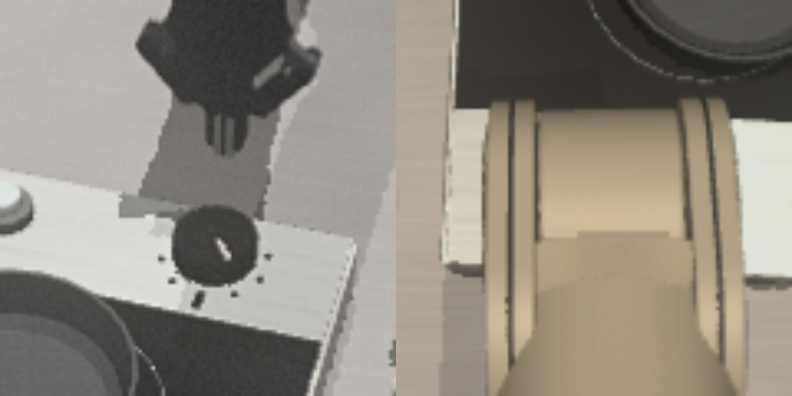

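The view from close shows the shut fingertips in front of the dial, on the robot's side, and the pointer still one notch off the bar. Next I descend beside the rim and approach.

```bash
python3 -m jog '[{"grip":1,"slide":[0,-0.2,2.4],"yaw":0},{"grip":1,"slide":[0,0,2.2],"yaw":0},{"grip":1,"slide":[0,0,0],"yaw":0},{"grip":1,"slide":[-0.4,0,0],"yaw":0},{"grip":1,"slide":[-0.4,0,0],"yaw":0},{"grip":1,"slide":[0,0,0],"yaw":0}]'
python3 -m jog '[{"grip":1,"slide":[-0.2,0,0],"yaw":0},{"grip":1,"slide":[0,0,0],"yaw":0}]'
python3 -m jog '[{"grip":1,"slide":[-0.2,0,0],"yaw":0},{"grip":1,"slide":[0,0,0],"yaw":0}]'
```

```text
clock: 4.2
position: [0.5332, -0.0047, 0.1394]
ee_rot: [0.025, 1.0, 0.0, 0.001]
ft_force: [-0.7, 0.1, -0.6]
grip_width: -0.004
grasp_force: 0.0
clock: 4.4
position: [0.5341, -0.0049, 0.1383]
ee_rot: [0.025, 1.0, 0.0, 0.0]
ft_force: [-0.3, 0.0, 0.9]
grip_width: -0.001
grasp_force: 0.0
clock: 4.6
position: [0.5359, -0.0051, 0.1379]
ee_rot: [0.025, 1.0, 0.0, 0.0]
ft_force: [0.0, 0.0, -0.1]
grip_width: 0.0
grasp_force: 0.0
```

```bash
for i in 1; do python3 -m jog '[{"grip":1,"slide":[-0.2,0,0],"yaw":0},{"grip":1,"slide":[0,0,0],"yaw":0}]'
python3 -m jog '[{"grip":1,"slide":[-0.2,0,0],"yaw":0},{"grip":1,"slide":[0,0,0],"yaw":0}]'; done
```

```text
clock: 4.8
position: [0.5379, -0.0052, 0.1379]
ee_rot: [0.025, 1.0, 0.0, 0.0]
ft_force: [-0.2, 1.2, 1.1]
grip_width: 0.002
grasp_force: 0.0
clock: 5.0
position: [0.5396, -0.0053, 0.1378]
ee_rot: [0.025, 1.0, 0.0, -0.0]
ft_force: [-1.6, -0.1, 1.6]
grip_width: -0.002
grasp_force: 0.8
```

```bash
python3 -m jog '[{"grip":1,"slide":[-0.1,0,0],"yaw":0},{"grip":1,"slide":[0,0,0],"yaw":0}]'
python3 -m jog '[{"grip":1,"slide":[-0.1,0,0],"yaw":0},{"grip":1,"slide":[0,0,0],"yaw":0}]'
```

```text
clock: 5.2
position: [0.5399, -0.0054, 0.1377]
ee_rot: [0.025, 1.0, 0.0, -0.001]
ft_force: [-6.1, 0.3, 4.1]
grip_width: 0.001
grasp_force: 3.2
clock: 5.4
position: [0.5401, -0.0054, 0.1375]
ee_rot: [0.025, 1.0, 0.0, -0.002]
ft_force: [-11.2, 0.1, 8.1]
grip_width: 0.004
grasp_force: 5.4
```

```bash
python3 -m jog '[{"grip":1,"slide":[0,0.25,0],"yaw":0},{"grip":1,"slide":[0,0.25,0],"yaw":0},{"grip":1,"slide":[0,0.25,0],"yaw":0},{"grip":1,"slide":[0,0.25,0],"yaw":0},{"grip":1,"slide":[0,0,0],"yaw":0}]'
python3 - <<'E'
from h import *
im=manip.camera('scene')
cv2.imwrite('pics/v2.png',cv2.resize(im[150:220,210:300],None,fx=6,fy=6,interpolation=cv2.INTER_CUBIC))
E
```

```text
clock: 5.9
position: [0.5403, 0.0051, 0.1375]
ee_rot: [0.025, 1.0, 0.0, -0.003]
ft_force: [-12.9, 1.8, 10.4]
grip_width: 0.004
grasp_force: 6.7
```

View pics/v2.png

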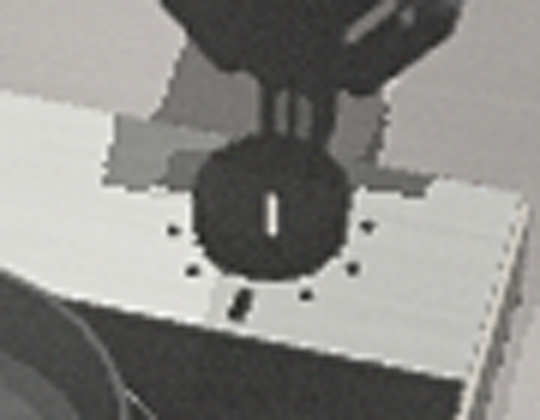

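The pointer (crop 272,215) is now about half way between the dot at (306,295) and the bar at (240,305). I'll continue the same push.

```bash
python3 -m jog '[{"grip":1,"slide":[0,0.25,0],"yaw":0},{"grip":1,"slide":[0,0.25,0],"yaw":0},{"grip":1,"slide":[0,0.25,0],"yaw":0},{"grip":1,"slide":[0,0,0],"yaw":0},{"grip":1,"slide":[0,0,0],"yaw":0}]'
python3 - <<'E'
from h import *
im=manip.camera('scene')
cv2.imwrite('pics/v3.png',cv2.resize(im[150:220,210:300],None,fx=6,fy=6,interpolation=cv2.INTER_CUBIC))
E
```

```text
clock: 6.45
position: [0.5409, 0.0129, 0.1374]
ee_rot: [0.025, 1.0, 0.001, -0.002]
ft_force: [-10.9, 3.1, 7.2]
grip_width: 0.005
grasp_force: 5.7
```

View pics/v3.png

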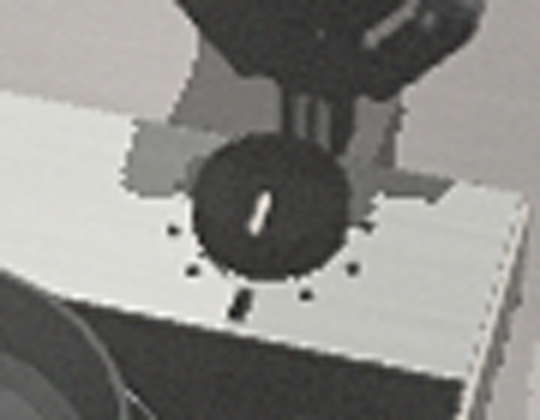

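The pointer (260,213) now faces the bar (240,305). I'll withdraw radially, lift, and let the dial snap into the notch.

```bash
python3 -m jog '[{"grip":1,"slide":[0.5,0,0],"yaw":0},{"grip":1,"slide":[1.0,0,0],"yaw":0},{"grip":1,"slide":[0.5,0,0],"yaw":0},{"grip":1,"slide":[0,0,-2.5],"yaw":0},{"grip":1,"slide":[0,0,-2.5],"yaw":0},{"grip":1,"slide":[0,-4,0],"yaw":0},{"grip":1,"slide":[0,-4,0],"yaw":0},{"grip":1,"slide":[0,0,0],"yaw":0}]'
python3 - <<'E'
from h import *
st(.571,-.158)
im=manip.camera('scene')
cv2.imwrite('pics/v4.png',cv2.resize(im[150:220,170:300],None,fx=6,fy=6,interpolation=cv2.INTER_CUBIC))
E
```

```text
clock: 7.3
position: [0.5177, -0.0726, 0.1885]
ee_rot: [0.029, 1.0, -0.001, 0.001]
ft_force: [-0.1, -0.2, -0.8]
grip_width: -0.001
grasp_force: 0.0
p [ 0.51771947 -0.07259576  0.1884673 ] tx ang 3.083364099099749 z [ 0.00126037 -0.00184633 -0.9999975 ] F [-0.1 -0.2 -0.8] w -0.0012372977708292002 t 7.3
tool-frame shift to target cm [-5.82 -8.22  0.02]
```

View pics/v4.png

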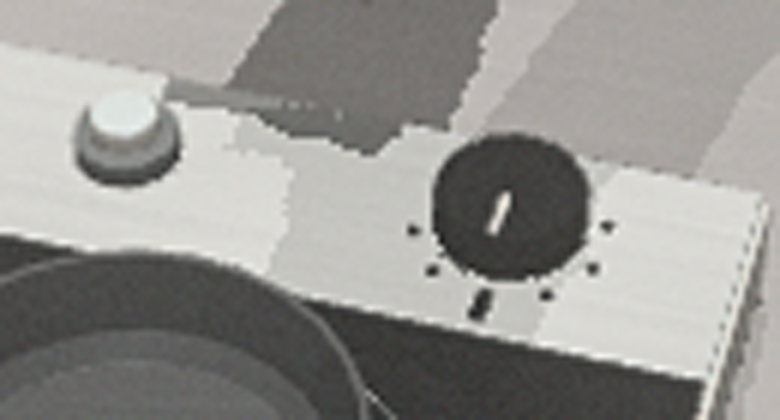

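The dial has snapped in with its pointer facing the bar. The button's white top is at crop (123,113), which is px (190.5,168.8). That matches the triangulated (0.570,-0.157), so I'm going above it now.

```bash
python3 -m jog '[{"grip":1,"slide":[-1.9,-2.7,0],"yaw":0},{"grip":1,"slide":[-1.9,-2.7,0],"yaw":0},{"grip":1,"slide":[-1.9,-2.7,0],"yaw":0},{"grip":1,"slide":[0,0,0],"yaw":0},{"grip":1,"slide":[0,0,1.5],"yaw":0},{"grip":1,"slide":[0,0,1.0],"yaw":0},{"grip":1,"slide":[0,0,0],"yaw":0},{"grip":1,"slide":[0,0,0],"yaw":0}]'
python3 - <<'E'
from h import *
st(.570,-.157)
im=manip.camera('scene')
cv2.imwrite('pics/v5.png',cv2.resize(im[130:200,150:240],None,fx=6,fy=6,interpolation=cv2.INTER_CUBIC))
E
```

```text
clock: 8.15
position: [0.5711, -0.1496, 0.1624]
ee_rot: [0.025, 1.0, 0.0, -0.0]
ft_force: [0.7, -0.6, 0.8]
grip_width: -0.002
grasp_force: 0.0
p [ 0.57108995 -0.14956904  0.16243669] tx ang 3.0919924263724794 z [-9.28989265e-04  5.27202504e-04 -9.99999430e-01] F [ 0.7 -0.6  0.8] w -0.001500086971325233 t 8.15
tool-frame shift to target cm [ 0.07 -0.75 -0.  ]
```

View pics/v5.png

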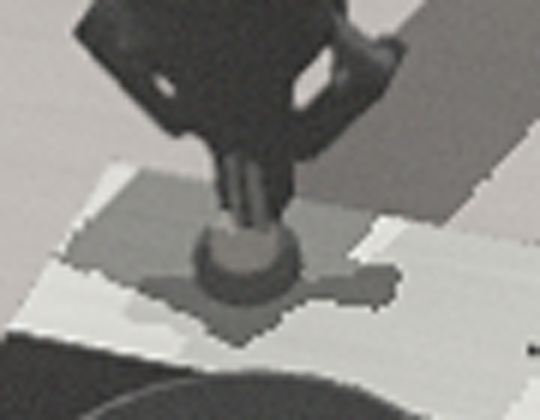

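The fingertips (245,215) stand just above the button (243,245), a little too far left. I'll correct by 7.5 mm and press gently.

```bash
python3 -m jog '[{"grip":1,"slide":[0.07,-0.75,0],"yaw":0},{"grip":1,"slide":[0,0,0],"yaw":0},{"grip":1,"slide":[0,0,0.6],"yaw":0},{"grip":1,"slide":[0,0,0.4],"yaw":0},{"grip":1,"slide":[0,0,0],"yaw":0},{"grip":1,"slide":[0,0,0],"yaw":0}]'
python3 -m jog '[{"grip":1,"slide":[0,0,0.3],"yaw":0},{"grip":1,"slide":[0,0,0],"yaw":0},{"grip":1,"slide":[0,0,0],"yaw":0}]'
```

```text
clock: 8.8
position: [0.5702, -0.1579, 0.1527]
ee_rot: [0.025, 1.0, 0.0, -0.0]
ft_force: [-1.3, 0.3, 1.3]
grip_width: -0.001
grasp_force: 0.5
clock: 9.1
position: [0.5704, -0.158, 0.15]
ee_rot: [0.025, 1.0, 0.0, 0.0]
ft_force: [-0.4, 0.6, 1.9]
grip_width: 0.0
grasp_force: 1.2
```

```bash
python3 -m jog '[{"grip":1,"slide":[0,0,0.3],"yaw":0},{"grip":1,"slide":[0,0,0],"yaw":0},{"grip":1,"slide":[0,0,0],"yaw":0}]'
python3 -m jog '[{"grip":1,"slide":[0,0,0.2],"yaw":0},{"grip":1,"slide":[0,0,0],"yaw":0},{"grip":1,"slide":[0,0,0],"yaw":0}]'
python3 -m jog '[{"grip":1,"slide":[0,0,0.2],"yaw":0},{"grip":1,"slide":[0,0,0],"yaw":0},{"grip":1,"slide":[0,0,0],"yaw":0}]'
```

```text
clock: 9.4
position: [0.5705, -0.158, 0.147]
ee_rot: [0.025, 1.0, 0.0, 0.0]
ft_force: [0.2, 1.4, 3.3]
grip_width: -0.004
grasp_force: 1.8
clock: 9.7
position: [0.5706, -0.1581, 0.1465]
ee_rot: [0.025, 1.0, 0.0, 0.0]
ft_force: [-6.2, 1.8, 19.0]
grip_width: -0.0
grasp_force: 9.6
clock: 10.0
position: [0.5707, -0.1582, 0.1461]
ee_rot: [0.026, 1.0, 0.001, 0.001]
ft_force: [-14.4, 4.5, 36.5]
grip_width: 0.002
grasp_force: 18.1
```

The button is bottomed out: the force climbed steeply after a soft spring travel of about 6 mm. Now releasing and retreating.

```bash
python3 -m jog '[{"grip":1,"slide":[0,0,-1],"yaw":0},{"grip":1,"slide":[0,0,-2],"yaw":0},{"grip":1,"slide":[0,0,-3],"yaw":0},{"grip":1,"slide":[2,0,-3],"yaw":0},{"grip":1,"slide":[3,0,-2],"yaw":0},{"grip":1,"slide":[3,0,0],"yaw":0},{"grip":1,"slide":[0,0,0],"yaw":0},{"grip":1,"slide":[0,0,0],"yaw":0}]'
python3 - <<'E'
from h import *
st()
im=manip.camera('scene')
cv2.imwrite('pics/v6.png',cv2.resize(im[140:250,100:300],None,fx=4,fy=4,interpolation=cv2.INTER_CUBIC))
E
```

```text
clock: 10.8
position: [0.4902, -0.1538, 0.2529]
ee_rot: [0.025, 1.0, 0.0, 0.0]
ft_force: [0.6, 0.3, -0.3]
grip_width: 0.002
grasp_force: 0.0
p [ 0.49022886 -0.15379413  0.25290828] tx ang 3.0908162880895302 z [ 5.97894946e-04  7.71912555e-04 -9.99999523e-01] F [ 0.6  0.3 -0.3] w 0.002462733709041463 t 10.8
tool-frame shift to target cm [ 4.974e+01  1.287e+01 -2.000e-02]
```

View pics/v6.png

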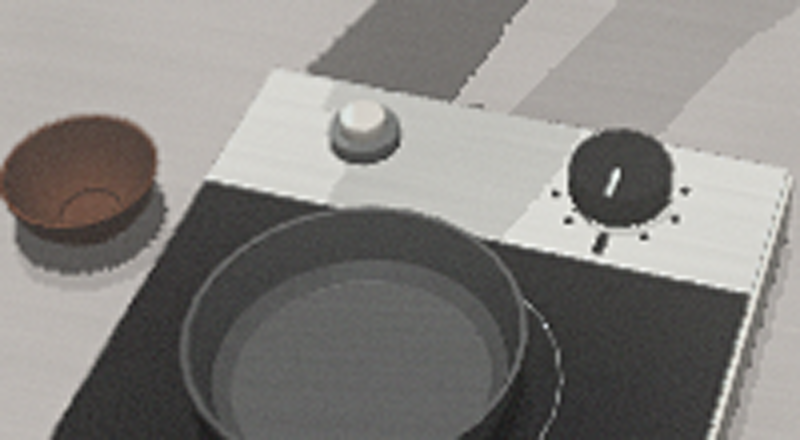

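The button (365,120) is back up, the dial pointer (612,182) faces the bar (601,243), and the pan and bowl are untouched.

```bash
python3 -c "
from workcell import manip
print(manip.hand_in())"
```

```text
the job is handed in; nothing more can be done
None
```

I turned the dial one notch clockwise to the long bar, then pressed the start button fully down and let it come back up; the job is handed in at about 11 s, and no verdict was returned.

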